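# Park the herb jar caddy in its bay

## Task

Roll the little jar caddy by its push post up to the parking bay, lined up with it, pushing it straight until all four swivel castors trail straight behind before it enters between the rails. Then steer it in nose first and press it gently home against the sprung buffer with about 8 to 10 N for a full second (never bearing on the rails or buffer with more than 15 N), ease off so that it is not flung back, and let go with the caddy standing in the bay. Keep the wheels on the counter and the jar upright on its tray, and leave the other things alone.

Things in the scene. Friction and masses are not known exactly. Their poses are not given: they have to be found in the camera images.
- caddy_post (a point): Centre of the push post's grip: upright dark wooden post 22 mm (caddy x) by 14 mm (caddy y), flat sided, top 101 mm above the counter, free all round above 47 mm. This point is 82 mm up, 60 mm behind the caddy's centre; axes as the caddy's. Pinch it from above across the 14 mm, or push on it; gripped, it lets the caddy be pushed, drawn, turned and moved sideways.
- caddy: Wooden tray caddy on four swivel castors (0.75 to 1.2 kg). Origin on the counter under the deck's middle; x forward (post at the rear), y left. Deck 150 (x) by 100 mm (y), 30 to 40 mm up, front edge at x +75 mm, rim 46 mm high. Wheels 24 mm across, 10 mm wide; rolling drag about 1 N. A castor turned sideways juts up to 12 mm past the deck and catches on the rails.
- jar: Lidded porcelain jar, 57 mm wide, 82 mm high, 0.083 kg, standing loose on the deck about 20 mm ahead of its centre (top about 122 mm above the counter). Origin at the centre of its foot, z up.
- bay: Fixed wooden bay. Origin on the counter midway between its rails at the straight part's mouth; x runs in towards the buffer, y left. Straight rails x 0 to 205 mm, inner faces at y +-54 mm (4 mm beside the deck), 10 mm thick, 42 mm high; ahead of the mouth they flare to y +-75 at x -42 mm. End board from x 205 mm, 52 mm high. Wheels roll on the counter between the rails.
- buffer: Sprung buffer on the bay's end board; origin on the board's face (bay x 205 mm), 34 mm above the counter, axes as the bay's. A hand-set screw carries a 24 mm round rubber head on a spring (3 N per mm, yields 8 mm, springs back). The free face stands 36 to 76 mm off the board, set differently each time and not measured: feel it. At first touch the caddy's centre is at bay x 54 to 94 mm.
- stamp: Bystander: turned wooden stamp, 33 mm wide, 70 mm high, on the far side of the caddy's way. Origin at the centre of its foot.
- weight: Bystander: small brass knobbed weight, 28 mm wide, 36 mm high, to the right, behind the caddy. Origin at the centre of its foot.
- tape: Bystander: roll of tape lying flat, 96 mm wide, 48 mm high, on the far side of the bay. Origin at the centre of its underside.
- castor_fl (a joint): Swivel angle (rad) of the front left castor about its upright pivot, positive turning left (anticlockwise from above): 0 = the wheel trails straight behind its pivot, towards the caddy's rear. The pivot is at x +52, y +36 mm in the caddy frame; the axle trails 14 mm behind it. It swings freely and starts turned far to the side.
- castor_fr (a joint): Swivel angle (rad) of the front right castor about its upright pivot, positive turning left (anticlockwise from above): 0 = the wheel trails straight behind its pivot, towards the caddy's rear. The pivot is at x +52, y -36 mm in the caddy frame; the axle trails 14 mm behind it. It swings freely and starts turned far to the side.
- castor_rl (a joint): Swivel angle (rad) of the rear left castor about its upright pivot, positive turning left (anticlockwise from above): 0 = the wheel trails straight behind its pivot, towards the caddy's rear. The pivot is at x -52, y +36 mm in the caddy frame; the axle trails 14 mm behind it. It swings freely and starts turned far to the side.
- castor_rr (a joint): Swivel angle (rad) of the rear right castor about its upright pivot, positive turning left (anticlockwise from above): 0 = the wheel trails straight behind its pivot, towards the caddy's rear. The pivot is at x -52, y -36 mm in the caddy frame; the axle trails 14 mm behind it. It swings freely and starts turned far to the side.
Things that resemble listed ones, but are neither listed nor needed, are in the scene too. Of the things like the caddy, leave any that is blue or yellow; of the rest the larger one is meant.

How it is judged (in metres and radians):
On the way, in this order (a step that is already met when the one before it is completed fails the run):
1. all four castors trail straight (within 20 degrees) with the caddy in front of the bay, lined up with it, not yet between the straight rails (value of joint castor_fl between -0.35 and 0.35 rad and value of joint castor_fr between -0.35 and 0.35 rad and value of joint castor_rl between -0.35 and 0.35 rad and value of joint castor_rr between -0.35 and 0.35 rad and x of caddy in the frame of bay below -0.06 m and y of caddy in the frame of bay between -0.04 and 0.04 m and angle between the x axis of caddy and the x axis of bay, either way round below 0.2 rad), for 0.1 s.
2. the caddy in the bay is pressed home on the buffer with more than 5 N for 0.6 s (contact force between caddy and buffer above 5 N and y of caddy in the frame of bay between -0.008 and 0.008 m and angle between the x axis of caddy and the x axis of bay, either way round below 0.08 rad and x of caddy_post in the frame of bay below 0.06 m), for 0.6 s.
At the end, for the whole second after the job is handed in: The caddy stands at rest nose first in the bay, wheels on the counter, its centre within 8 mm of the bay's middle line and 30 to 110 mm inside the mouth, in line within 0.08 rad, and the jar stands upright on its tray; it is let go (y of caddy in the frame of bay between -0.008 and 0.008 m and angle between the x axis of caddy and the x axis of bay, either way round below 0.08 rad and x of caddy_post in the frame of bay below 0.06 m and x of caddy in the frame of bay between 0.03 and 0.11 m and linear speed of caddy below 0.01 m/s and height (world z) of caddy below 0.004 m and angle between jar's own z axis and vertical below 0.15 rad and z of jar in the frame of caddy between 0.034 and 0.05 m); the robot touches nothing.
It fails at once if the caddy bears on the bay's rails or buffer with more than 15 N (contact force between caddy and bay above 15 N).
It fails at once if the caddy is lifted off its wheels (height (world z) of caddy above 0.012 m or angle between caddy's own z axis and vertical above 0.15 rad).
It fails at once if the jar tips or leaves the tray (angle between jar's own z axis and vertical above 0.4 rad or z of jar in the frame of caddy below 0.03 m).
It fails at once if a bystander is moved (distance of any of stamp, weight, tape from where it was at the start of the episode above 0.015 m).
It also fails if it takes over 64 s, if anything falls off the work surface, if the arm or the gripper's body presses on something with over 40 N, if the wrist force passes 120 N, or if a joint passes its speed limit or range.

## Robot

A 6-joint arm with a two-finger parallel gripper is mounted at the origin on a cart in front of the work surface, level with it; the furniture and walls round the work are solid. World frame = base frame: x ahead of the robot, y to its left, z up, the work surface at z = 0. Lengths are in mm, angles in rad, forces in N, time in s.
With the tool pointing down it reaches from about 300 to 775 mm from the base axis. Payload 14.6 kg.
Tool frame: the origin (TCP) lies at the very end of the fingers, on their centre line; the grasp point (between the pads) lies 19 mm behind it; z points along the fingers, y is the line along which they close (so a half turn about z gives the same grasp; the last joint's range is limited). The gripper opens to 94 mm and grips with 3 to 60 N. Pads are 16 mm wide; open, the fingers measure 119 mm over their backs; the gripper's body (75 mm by 177 mm) begins 78 mm behind the grasp point.
Start: joints at [1.073, 0.3, 1.521, -0, 1.321, -0.067], TCP at [229.675, 499.739, 205.446] pointing down, gripper open.
Joint ranges: [-3.03, 3.03], [-0.79, 2.21], [0.23, 2.52], [-1.04, 4.18], [0, 3.07], [-2.55, 2.55]. Speed limits (rad/s): [2.22, 2.22, 2.57, 3.14, 3.14, 3.14].

## Interface

Orientations are given as [roll, pitch, yaw] about the fixed x, y, z axes, in that order (R = Rz(yaw) Ry(pitch) Rx(roll)).
In Python, from cell import manip, optics gives the robot as it stands.
- The arm moves only by the shell command python3 -m crank 'ROWS' [FORCE]. ROWS is JSON, a list of rows, each a list of 7 numbers: the opening in per cent of the stroke, from 0 (shut) to 100 (fully open), then the shift along the tool's x, y, z in mm, then the turn, a rotation vector about the tool's x, y, z in rad. A call has 1 to 10 rows; each row is the pose to reach, as a shift and turn from the pose commanded when the call began, along the tool's axes at that moment; what a row does not reach only later rows make up. A row lasts 1/10 s, in which the tool goes at most 50 mm and 8.59 degrees, less where a joint would pass 70% of its speed; a pose out of reach is approached as far as the arm can. A call with a gripper value outside its range is refused whole. The fingers move at their own pace and stop on an object; FORCE is the grip in N (left out, the last holds). Time passes only in rows, so rows that repeat a pose let the fingers close. It gives the time, the measured TCP pose, the force, the opening and the grip force at its end, in the units of the state.
- manip.read_state(): the state, without advancing time (a new reading comes with each control period).
- optics.camera(name): name is "side" or "top" or "wrist"; returns (picture, depth): 480x640x3 uint8, red, green, blue; 480x640 float32, mm along the optical axis (not along the pixel's ray), 0 where there is no reading.
- optics.calibration(name): a dict with "camera_matrix" (3x3 intrinsics, pixels), "R" (3x3) and "t" (3): a world point X has camera coordinates R X + t. Camera axes: x right, y down, z forward; pixel columns grow to the right and rows downward; lengths in mm; the calibration is good to about 2 mm. A picture is of the moment at which its call begins: read the wrist's pose just before it. calibration takes no time and is no camera call; for the wrist camera it gives the pose at the moment of the call.
- manip.sign_off(): hands the job in; it is judged then, once.
The state is a dict: "clock": time; "joints": joint angles; "qd": joint speeds; "effort": joint torques, N m; "eef_pos": TCP position; "eef_rot": TCP orientation; "wrist_force": force on the tool from outside, world axes, zero at the start; "moment": the same for the moment, N m; "finger_gap": finger opening in mm; "finger_force": force on a finger pad.
Only numpy, scipy, OpenCV 4.12 (cv2) and the standard library are available. Lean on these libraries where they do the work, as an engineer would, in place of code of your own. Each camera call takes 0.05 s, during which the arm holds its last target. There are 200 camera calls.

## Working session

There is one attempt and no reset: what is moved stays moved. The work goes in short steps, Python scripts to look and compute and a shell command to move; the robot and the scene stay as the last step left them, time stands still between calls to the robot, and variables do not carry over. Pictures are saved under pics/ and viewed, at most 11 in all, crops included, and the job is handed in when it is done.

```bash
ls; mkdir -p pics; cat > h.py <<'E'
import numpy as np, cv2
from cell import manip, optics
from scipy.spatial.transform import Rotation as Ro
def shot(n):
    c=optics.calibration(n); p,d=optics.camera(n)
    np.savez(f'{n}.npz',p=p,d=d,K=c['camera_matrix'],R=c['R'],t=c['t'])
    return p,d
def load(n): return np.load(f'{n}.npz')
def world(n,u,v,z=None):
    s=load(n);K,R,t=s['K'],s['R'],s['t']; r=np.linalg.inv(K)@[u,v,1.]
    if z is None: return R.T@(r*float(s['d'][int(v),int(u)])-t)
    o=-R.T@t; w=R.T@r; return o+w*(z-o[2])/w[2]
E
python3 - <<'E'
from h import *
for n in ('top','side'):
    p,d=shot(n); cv2.imwrite(f'pics/{n}0.png',p[:,:,::-1])
s=manip.read_state();print(s)
E
```

```text
pics
{'clock': 0.1, 'joints': array([ 1.07338554e+00,  3.00426099e-01,  1.52149664e+00,  3.69830470e-06,
        1.32070474e+00, -6.66120389e-02]), 'qd': array([ 0.0004016 , -0.0026258 , -0.00206968, -0.00038026,  0.00104579,
        0.00087659]), 'effort': array([-1.08309981e-03, -5.32653451e+01, -3.53278756e+01,  7.08542042e-02,
        2.35173589e-02, -2.73490951e-05]), 'eef_pos': array([229.57688221, 499.54334014, 204.94673726]), 'eef_rot': array([-3.14056036e+00, -7.24550980e-05,  2.71079296e+00]), 'wrist_force': array([-0.10127155, -0.27547205, -0.29171932]), 'moment': array([ 0.01310222,  0.01156807, -0.01580037]), 'finger_force': 0.0, 'finger_gap': 93.98878927432999}
```

View pics/top0.png

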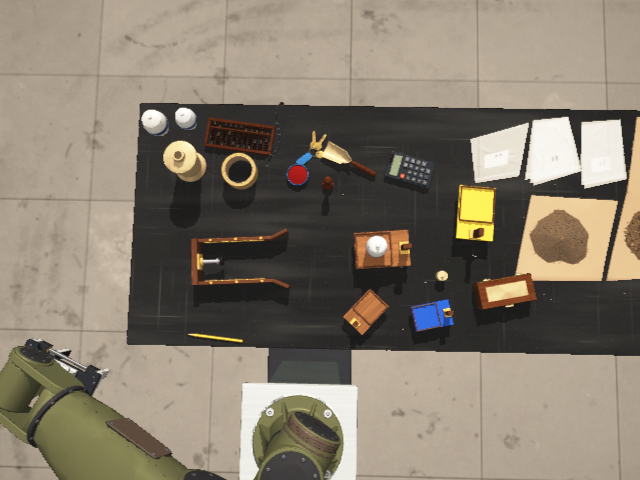

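View pics/side0.png

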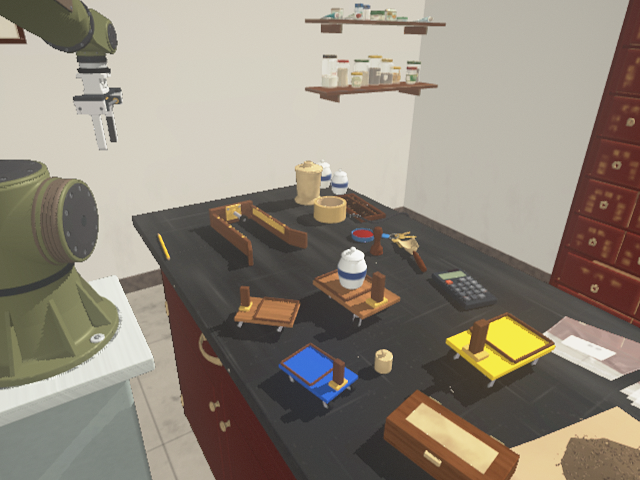

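Candidates for the caddy are the large brown one with the jar at (382,248), the small brown one at (366,312), the blue one at (432,316) and the yellow one at (475,212). Blue and yellow are excluded, and the larger brown one, which carries the jar, fits. I'll confirm it in an enlarged crop.

```bash
python3 - <<'E'
from h import *
s=load('top');p=s['p'][:,:,::-1]
a=cv2.resize(p[215:300,180:300],None,fx=6,fy=6,interpolation=cv2.INTER_CUBIC)[:, :720]
b=cv2.resize(p[215:345,340:460],None,fx=6,fy=6,interpolation=cv2.INTER_CUBIC)
cv2.imwrite('pics/bay.png',a);cv2.imwrite('pics/cad.png',b[:600])
for u,v in [(376,245),(406,247),(300,200),(205,262),(330,230)]: print(u,v,world('top',u,v).round(1))
print(np.linalg.norm(world('top',300,300)-world('top',301,300)), s['K'],-s['R'].T@s['t'])
E
```

```text
376 245 [ 532.3 -198.5  112.9]
406 247 [ 529.5 -278.3  102.7]
300 200 [668.8   9.7  -5.8]
205 262 [482.7 264.4  42.5]
330 230 [582.5 -78.1   3.7]
6.134897485019628 [[508.34874964   0.         321.05923594]
 [  0.         508.34874964 240.40052206]
 [  0.           0.           1.        ]] [ 412.26267018  -72.7594257  1437.21261982]
```

View pics/bay.png

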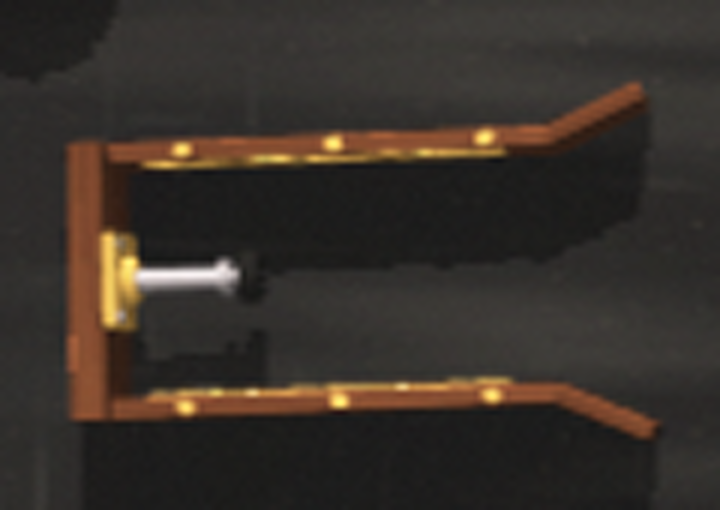

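View pics/cad.png

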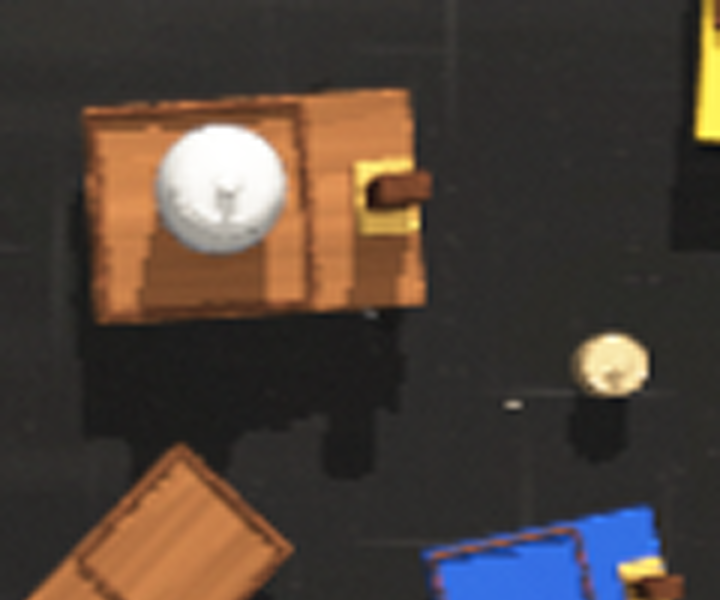

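The crop confirms the large brown caddy carrying the jar, with its post at crop (408,187) and deck corners at (83,110), (410,90), (425,305) and (97,322). The bay rails run from crop (110,153) to (547,133) and from (115,408) to (560,390).

```bash
python3 - <<'E'
from h import *
B=lambda x,y,z:world('top',180+(x+.5)/6-.5,215+(y+.5)/6-.5,z)[:2]
C=lambda x,y,z:world('top',340+(x+.5)/6-.5,215+(y+.5)/6-.5,z)[:2]
u0,u1=B(110,153,42),B(547,133,42); l0,l1=B(115,408,42),B(560,390,42)
print('rails',u0,u1,l0,l1,'sep',np.linalg.norm(u1-l1),np.linalg.norm(u0-l0),'len',np.linalg.norm(u0-u1))
ang=lambda v:np.degrees(np.arctan2(v[1],v[0]))
print('ang',ang(u0-u1),ang(l0-l1)); 
print('mouth',(u1+l1)/2,'end',(u0+l0)/2, ang((u0+l0)/2-(u1+l1)/2), 'flare',B(643,95,42),B(655,432,42),(B(643,95,42)+B(655,432,42))/2)
print('head',B(238,276,34),B(265,276,34))
k=[C(*q) for q in [(83,110,44),(410,90,40),(425,305,40),(97,322,46)]]
print('deck',k,'c',sum(k)/4,'ang',ang(k[0]-k[1]),ang(k[3]-k[2]),'size',np.linalg.norm(k[0]-k[1]),np.linalg.norm(k[0]-k[3]))
print('post',C(408,187,101),'jar',C(222,190,115),'weight',C(612,365,30))
# depth edges of post: fit on points with z>80 near post
s=load('top');v,u=np.mgrid[225:275,395:425];P=np.array([world('top',a,b) for a,b in zip(u.ravel(),v.ravel())])
m=(P[:,2]>85)&(P[:,2]<115);print('postdepth',P[m].mean(0),P[m].min(0),P[m].max(0),m.sum())
v,u=np.mgrid[225:300,180:300];P=np.array([world('top',a,b) for a,b in zip(u.ravel(),v.ravel())])
print('stamp',world('top',328,183),'tape?',world('top',239,170))
E
```

```text
rails [542.9724183  286.74660692] [556.07934666  85.36534381] [425.93760344 279.3062983 ] [438.21943287  75.89106518] sep 118.2400999498503 117.27107947849245 len 201.8073455184375
ang 93.72385177295016 93.45521686080015
mouth [497.14938977  80.62820449] end [484.45501087 283.02645261] 93.58887916663944 flare [574.5265117   41.59952447] [419.99830167  31.97239166] [497.26240669  36.78595807]
head [487.84373012 227.05996321] [488.08838132 214.57140783]
deck [array([ 570.83437322, -142.60180142]), array([ 583.40437638, -293.08034697]), array([ 484.55368552, -300.28319279]), array([ 473.56135283, -150.23954161])] c [ 528.08844699 -221.5512207 ] ang 94.77503246599565 94.19005475273943 size 151.0026412027451 97.57241193651878
post [ 533.04550565 -282.74132243] jar [ 528.91857528 -199.88681448] weight [ 459.20210367 -387.69120246]
postdepth [ 532.54597963 -281.29821247  100.74080651] [ 525.54299695 -292.31665977   85.29095747] [ 540.74113613 -271.14340814  110.23363354] 48
stamp [704.38544727 -69.97503993  67.20466046] tape? [ 7.52304217e+02  1.87668877e+02 -2.15035029e-01]
```

```bash
cat >> h.py <<'E'
def plan(x=None,y=None,z=None,yaw=None):
    s=manip.read_state(); e=s['eef_pos']; R=Ro.from_euler('xyz',s['eef_rot'])
    tgt=np.array([e[i] if k is None else k for i,k in enumerate((x,y,z))])
    r=np.zeros(3)
    if yaw is not None: r=(R.inv()*Ro.from_euler('xyz',[np.pi,0,yaw])).as_rotvec()
    print('shift',R.inv().apply(tgt-e).round(1),'turn',r.round(3),'dist',np.linalg.norm(tgt-e).round(1))
def st():
    s=manip.read_state();print(round(s['clock'],2),s['eef_pos'].round(1),s['eef_rot'].round(4),'F',s['wrist_force'].round(2),'M',s['moment'].round(3),'gap',round(s['finger_gap'],1),s['finger_force'])
E
T="[100,-600,-582,0,0,0,1.06]"
python3 -m crank '[[100,-600,-582,0,0,0,1.06],[100,-600,-582,0,0,0,1.06],[100,-600,-582,0,0,0,1.06],[100,-600,-582,0,0,0,1.06],[100,-600,-582,0,0,0,1.06],[100,-600,-582,0,0,0,1.06],[100,-600,-582,0,0,0,1.06],[100,-600,-582,0,0,0,1.06],[100,-600,-582,0,0,0,1.06],[100,-600,-582,0,0,0,1.06]]'
python3 -c "
from h import *
plan(532.5,-281.3,205,1.649)"
```

```text
clock: 1.1
eef_pos: [410.6, 31.5, 205.5]
eef_rot: [3.141, -0.0, 1.651]
wrist_force: [0.6, 0.8, -0.3]
finger_gap: 93.9
finger_force: 0.0
shift [-321.5   96.6    0.6] turn [ 0.    -0.     0.002] dist 335.7
```

```bash

python3 -m crank '[[60,-321,97,0,0,0,0],[60,-321,97,0,0,0,0],[60,-321,97,0,0,0,0],[60,-321,97,0,0,0,0],[60,-321,97,0,0,0,0],[60,-321,97,0,0,0,0],[60,-321,97,0,0,0,0],[60,-321,97,0,0,0,0],[60,-321,97,0,0,0,0]]'
python3 -c "
from h import *
p,d=shot('wrist');cv2.imwrite('pics/w1.png',p[:,:,::-1]);st();plan(532.5,-281.3,150,1.649)"
```

```text
clock: 2.0
eef_pos: [532.4, -278.8, 204.6]
eef_rot: [-3.14, -0.001, 1.65]
wrist_force: [-0.8, 0.3, 0.7]
finger_gap: 56.2
finger_force: 0.0
2.05 [ 532.5 -278.1  205. ] [-3.1409e+00 -7.0000e-04  1.6508e+00] F [-0.    0.99 -0.28] M [-0.024  0.079  0.019] gap 56.2 0.0
shift [-3.2 -0.2 55. ] turn [-0.001 -0.001  0.002] dist 55.1
```

View pics/w1.png

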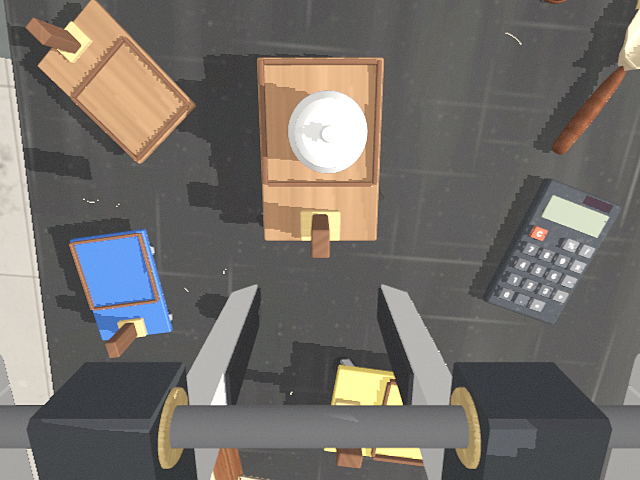

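The wrist view shows the deck's rear corners at (265,240) and (377,240), its front rim corners at (257,58) and (383,58), and the rear edge of the post top at (312–329,257).

```bash

python3 - <<'E'
from h import *
q=[(258,59,46),(382,59,46),(377,240,40),(265,240,40),(312,257,101),(329,257,101)]
k=[world('wrist',*a)[:2] for a in q]
for a in k: print(a.round(1))
c=sum(k[:4])/4; d=(k[0]+k[1])/2-(k[2]+k[3])/2
print('c',c,np.degrees(np.arctan2(d[1],d[0])),np.linalg.norm(d),np.linalg.norm(k[0]-k[1]),np.linalg.norm(k[3]-k[2]))
for a in [(320,250),(320,245),(320,235),(320,225),(314,250),(326,250)]: print(a,world('wrist',*a).round(1))
E
```

```text
[ 474.1 -151.6]
[ 568.9 -144.1]
[ 583.3 -289.6]
[ 484.6 -297.4]
[ 526.8 -289.5]
[ 539.3 -288.6]
c [ 527.74205272 -220.67826668] 94.8830098960032 146.16860176765695 95.1079824230944 99.04588389733397
(320, 250) [ 532.3 -284.2   99.3]
(320, 245) [ 532.  -280.3   99.4]
(320, 235) [ 531.4 -272.7   99.5]
(320, 225) [ 531.1 -268.8   85.4]
(314, 250) [ 527.9 -284.7   98.8]
(326, 250) [ 536.7 -283.8   99.6]
```

```bash

python3 -m crank '[[60,-2,0,50,0,0,0],[60,-2,0,90,0,0,0],[60,-2,0,115,0,0,0],[60,-2,0,130,0,0,0],[60,-2,0,140,0,0,0],[60,-2,0,140,0,0,0],[0,-2,0,140,0,0,0],[0,-2,0,140,0,0,0],[0,-2,0,140,0,0,0],[0,-2,0,140,0,0,0]]' 12
python3 -c "
from h import *
st()"
```

```text
clock: 3.05
eef_pos: [533.1, -280.8, 66.0]
eef_rot: [3.141, 0.0, 1.651]
wrist_force: [-0.3, -0.3, -0.9]
finger_gap: 28.2
finger_force: 0.0
3.05 [ 533.1 -280.8   66. ] [3.1410e+00 4.0000e-04 1.6507e+00] F [-0.27 -0.35 -0.86] M [-0.009  0.048 -0.049] gap 28.2 0.0
```

```bash

python3 -m crank '[[0,0,0,0,0,0,0],[0,0,0,0,0,0,0],[0,0,0,0,0,0,0],[0,0,0,0,0,0,0]]' 20
python3 -c "
from h import *
st()"
```

```text
clock: 3.45
eef_pos: [533.0, -280.7, 65.6]
eef_rot: [3.141, 0.0, 1.651]
wrist_force: [-1.2, -0.9, 1.6]
finger_gap: 14.1
finger_force: 20.0
3.45 [ 533.  -280.7   65.6] [3.1414e+00 1.0000e-04 1.6507e+00] F [-1.22 -0.95  1.56] M [-0.038  0.1   -0.099] gap 14.1 19.999434649944305
```

```bash

python3 -m crank '[[0,1,0,0,0,0,0],[0,3,0,0,0,0,0],[0,6,0,0,0,0,0],[0,10,0,0,0,0,0],[0,15,-0.5,0,0,0,0.001],[0,20,-1,0,0,0,0.002],[0,25,-1.5,0,0,0,0.003],[0,30,-2,0,0,0,0.004],[0,35,-2.5,0,0,0,0.005],[0,40,-3,0,0,0,0.006]]' 
python3 -c "
from h import *
st()"
python3 -m crank '[[0,7,-0.5,0,0,0,0.001],[0,15,-1,0,0,0,0.002],[0,23,-2,0,0,0,0.003],[0,31,-3,0,0,0,0.004],[0,39,-4,0,0,0,0.006],[0,47,-5,0,0,0,0.008],[0,55,-6,0,0,0,0.01],[0,63,-6.5,0,0,0,0.011],[0,71,-7,0,0,0,0.011],[0,79,-7,0,0,0,0.011]]' 
python3 -c "
from h import *
st()"
python3 -m crank '[[0,8,0,0,0,0,0],[0,16,0,0,0,0,0],[0,24,0,0,0,0,0],[0,32,0,0,0,0,0],[0,40,0,0,0,0,0],[0,48,0,0,0,0,0],[0,55,0,0,0,0,0],[0,60,0,0,0,0,0],[0,63,0,0,0,0,0],[0,64,0,0,0,0,0]]' 
python3 - <<'E'
from h import *
st()
p,d=shot('top');q=p[:,:,::-1][205:305,180:380];cv2.imwrite('pics/t2.png',cv2.resize(q,None,fx=4,fy=4,interpolation=cv2.INTER_CUBIC))
p,d=shot('wrist');cv2.imwrite('pics/w2.png',p[:,:,::-1])
E
```

```text
clock: 4.45
eef_pos: [526.7, -240.6, 65.6]
eef_rot: [3.141, 0.0, 1.645]
wrist_force: [-0.3, -2.3, 4.2]
finger_gap: 13.8
finger_force: 20.0
4.45 [ 526.7 -240.6   65.6] [3.1414e+00 1.0000e-04 1.6447e+00] F [-0.31 -2.26  4.22] M [-0.517 -0.013 -0.02 ] gap 13.8 19.999857544898987
clock: 5.45
eef_pos: [513.5, -162.1, 65.5]
eef_rot: [-3.141, 0.0, 1.634]
wrist_force: [-1.3, -2.2, 5.4]
finger_gap: 13.9
finger_force: 20.0
5.45 [ 513.5 -162.1   65.5] [-3.1411  0.      1.6339] F [-1.34 -2.16  5.42] M [-0.491  0.362  0.103] gap 13.9 20.003870129585266
clock: 6.45
eef_pos: [509.4, -98.2, 65.5]
eef_rot: [-3.141, -0.0, 1.634]
wrist_force: [-2.4, -2.7, 6.2]
finger_gap: 13.9
finger_force: 20.0
6.45 [509.4 -98.2  65.5] [-3.1407e+00 -2.0000e-04  1.6343e+00] F [-2.37 -2.66  6.18] M [-0.409  0.422  0.115] gap 13.9 20.006359219551086
```

View pics/w2.png

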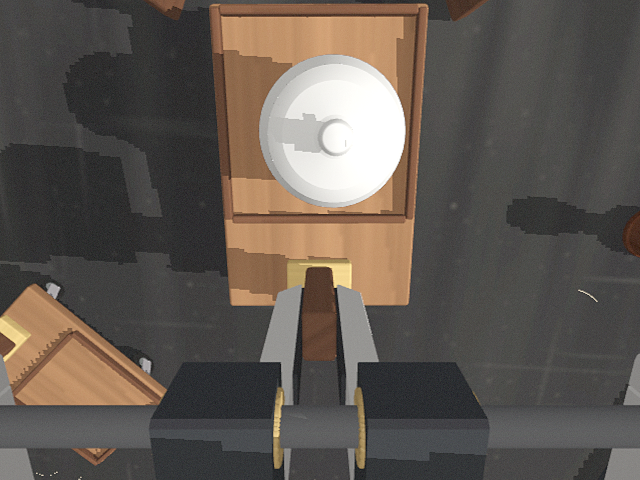

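The wrist view shows the caddy square in the grip with the jar upright and no castors jutting out. The flare tips are just visible at (180,15) and (455,15).

View pics/t2.png

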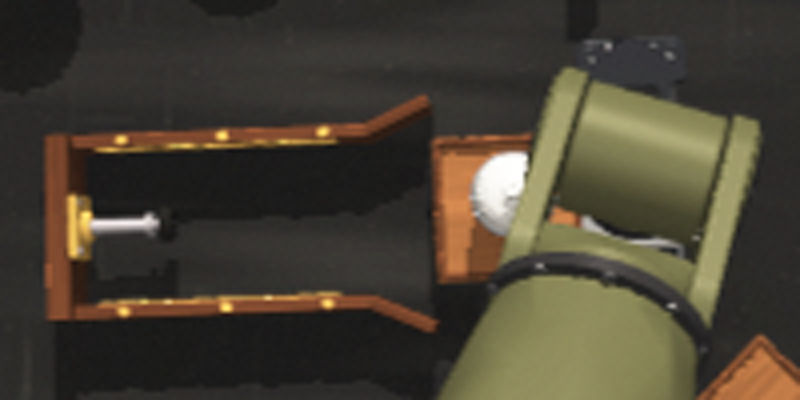

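```bash
python3 - <<'E'
from h import *
k=[world('wrist',*a)[:2] for a in [(211,5,46),(428,5,46),(409,305,40),(230,305,40)]]
for a in k: print(a.round(1))
f=(k[0]+k[1])/2;r=(k[2]+k[3])/2;d=f-r;print(f,r,(f+r)/2,np.degrees(np.arctan2(d[1],d[0])),np.linalg.norm(k[0]-k[1]),np.linalg.norm(k[3]-k[2]),np.linalg.norm(d))
E
```

```text
[452.9  31.8]
[547.   37.7]
[ 558.4 -107.2]
[ 459.9 -113.4]
[499.98180003  34.71770598] [ 509.15727369 -110.2983067 ] [504.56953686 -37.79030036] 93.62040054902172 94.29632851730473 98.72429965682626 145.30599866860382
```

In the top view the front rim is at crop (434–440,142–283), centred between the flare tips at (430,98) and (435,328). The caddy is lined up about 120 mm short of the mouth, with 183 mm rolled so far.

```bash

python3 -m crank '[[0,1,0,-0.1,0,0,0],[0,4,0,-0.2,0,0,0],[0,9,0,-0.3,0,0,0],[0,15,0,-0.4,0,0,0],[0,21,0,-0.4,0,0,0],[0,27,0,-0.4,0,0,0],[0,33,0,-0.4,0,0,0],[0,38,0,-0.4,0,0,0],[0,41,0,-0.4,0,0,0],[0,42,0,-0.4,0,0,0]]' 
python3 - <<'E'
from h import *
st()
p,d=shot('wrist');cv2.imwrite('pics/w3.png',p[:,:,::-1])
E
```

```text
clock: 7.55
eef_pos: [507.1, -56.6, 65.6]
eef_rot: [-3.141, -0.0, 1.634]
wrist_force: [-1.4, -1.6, -1.1]
finger_gap: 14.1
finger_force: 20.0
7.55 [507.1 -56.6  65.6] [-3.1411e+00 -2.0000e-04  1.6341e+00] F [-1.37 -1.58 -1.06] M [-0.464  0.264  0.03 ] gap 14.1 20.00260055065155
```

View pics/w3.png

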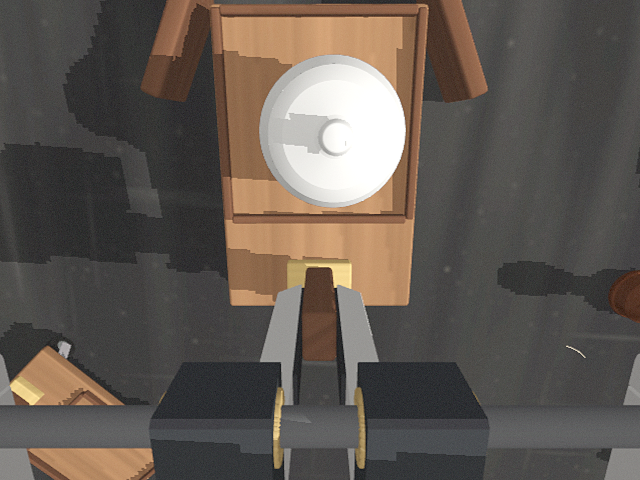

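The flare tips' inner corners are at about (183,101) and (446,101) and the outer ones at (141,90) and (487,92). That puts their middle a few pixels left of the deck's midline at 320, so I'll measure it.

```bash
python3 - <<'E'
from h import *
ex=np.array([np.cos(1.6336),np.sin(1.6336)]);ey=np.array([-ex[1],ex[0]]);o=np.array([497.15,80.6])
f=lambda P:np.array([(P[:2]-o)@ex,(P[:2]-o)@ey]).round(1)
for a in [(183,101,42),(446,101,42),(141,90,42),(487,92,42),(211,5,46),(428,5,46),(409,305,40),(230,305,40)]: print(a,f(world('wrist',*a)))
s=load('wrist');g=cv2.resize(s['p'][0:110,130:500,::-1],None,fx=2.1,fy=2.1,interpolation=cv2.INTER_CUBIC)
cv2.imwrite('pics/w3c.png',g)
E
```

```text
(183, 101, 42) [-43.5  64.1]
(446, 101, 42) [-43.6 -60. ]
(141, 90, 42) [-38.6  83.4]
(487, 92, 42) [-39.6 -78.9]
(211, 5, 46) [-4.3 46.9]
(428, 5, 46) [ -4.3 -47.5]
(409, 305, 40) [-149.7  -49.7]
(230, 305, 40) [-149.7   49.1]
```

View pics/w3c.png

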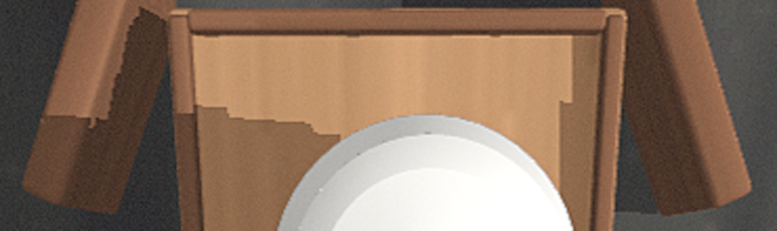

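Measured against the flare tips in the same view, the bay's middle is about 1.5–2 mm to the left. I'll move over while advancing slowly.

```bash

python3 -m crank '[[0,1,0,0,0,0,0],[0,3,-0.2,0,0,0,0],[0,6,-0.4,0,0,0,0],[0,9,-0.7,0,0,0,0],[0,13,-1.1,0,0,0,0],[0,17,-1.5,0,0,0,0],[0,21,-1.7,0,0,0,0],[0,25,-1.7,0,0,0,0],[0,29,-1.7,0,0,0,0],[0,32,-1.7,0,0,0,0]]' 
python3 -c "
from h import *
st()"
python3 -m crank '[[0,3,0,0,0,0,0],[0,6,0,0,0,0,0],[0,9,0,0,0,0,0],[0,12,0,0,0,0,0],[0,15,0,0,0,0,0],[0,17,0,0,0,0,0],[0,18,0,0,0,0,0]]' 
python3 - <<'E'
from h import *
st()
p,d=shot('wrist');cv2.imwrite('pics/w4.png',cv2.resize(p[0:240,170:470,::-1],None,fx=2.5,fy=2.5,interpolation=cv2.INTER_CUBIC))
E
```

```text
clock: 8.6
eef_pos: [503.4, -24.8, 65.8]
eef_rot: [-3.141, 0.0, 1.634]
wrist_force: [0.1, -0.8, -7.6]
finger_gap: 13.7
finger_force: 20.0
8.6 [503.4 -24.8  65.8] [-3.1413  0.      1.634 ] F [ 0.1  -0.81 -7.63] M [-0.457  0.021  0.042] gap 13.7 19.99880075454712
clock: 9.3
eef_pos: [502.3, -7.0, 65.8]
eef_rot: [-3.142, -0.0, 1.634]
wrist_force: [-0.0, -1.0, -7.6]
finger_gap: 13.6
finger_force: 20.0
9.3 [502.3  -7.   65.8] [-3.1415 -0.      1.6339] F [-0.02 -1.01 -7.63] M [-0.476  0.192 -0.007] gap 13.6 19.999911189079285
```

View pics/w4.png

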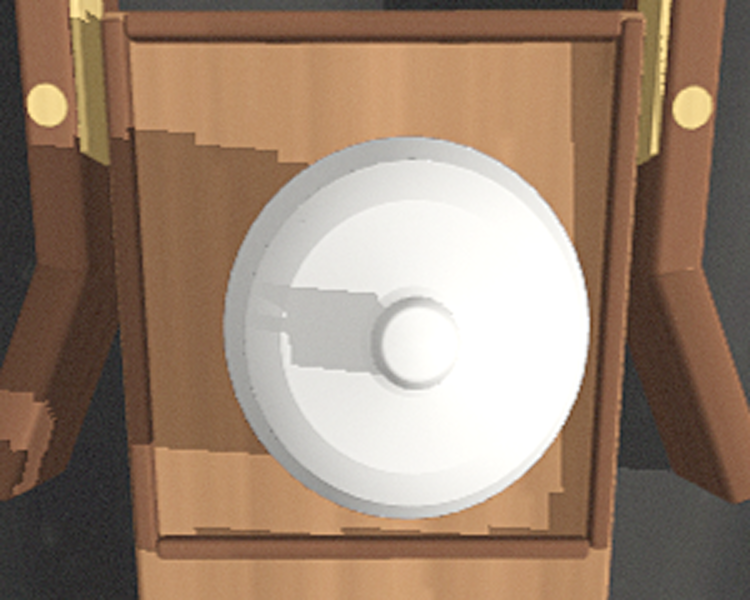

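The deck is central between the rails to about 0.5 mm. In the crop, the rail inner edges are at 72 and 668 and the rim edges at 107 and 640, all at row 100. The wrist is lifting slightly (−7.6 N), so I'll ease down while advancing.

```bash

python3 -m crank '[[0,1,0,0.2,0,0,0],[0,3,-0.1,0.3,0,0,0],[0,6,-0.2,0.3,0,0,0],[0,9,-0.3,0.3,0,0,0],[0,13,-0.4,0.3,0,0,0],[0,17,-0.4,0.3,0,0,0],[0,21,-0.4,0.3,0,0,0],[0,25,-0.4,0.3,0,0,0],[0,29,-0.4,0.3,0,0,0],[0,32,-0.4,0.3,0,0,0]]' 
python3 -c "
from h import *
st()"
python3 -m crank '[[0,3,0,0,0,0,0],[0,6,0,0,0,0,0],[0,9,0,0,0,0,0],[0,12,0,0,0,0,0],[0,15,0,0,0,0,0],[0,18,0,0,0,0,0],[0,21,0,0,0,0,0],[0,24,0,0,0,0,0],[0,27,0,0,0,0,0],[0,28,0,0,0,0,0]]' 
python3 - <<'E'
from h import *
st()
E
```

```text
clock: 10.35
eef_pos: [500.0, 25.1, 65.6]
eef_rot: [3.141, 0.0, 1.634]
wrist_force: [-0.1, -1.1, -3.8]
finger_gap: 14.0
finger_force: 20.0
10.35 [500.   25.1  65.6] [3.1414 0.     1.634 ] F [-0.1  -1.11 -3.85] M [-0.416  0.132  0.023] gap 14.0 20.000606775283813
clock: 11.35
eef_pos: [498.2, 53.0, 65.6]
eef_rot: [3.141, -0.0, 1.634]
wrist_force: [0.4, -1.3, -0.7]
finger_gap: 13.7
finger_force: 20.0
11.35 [498.2  53.   65.6] [ 3.1415 -0.      1.634 ] F [ 0.36 -1.26 -0.74] M [-0.352  0.121  0.061] gap 13.7 20.002099871635437
```

```bash

python3 -m crank '[[0,1,0,0,0,0,0],[0,3,0,0,0,0,0],[0,5,0,0,0,0,0],[0,7,0,0,0,0,0],[0,9,0,0,0,0,0],[0,11,0,0,0,0,0],[0,13,0,0,0,0,0],[0,15,0,0,0,0,0],[0,16.5,0,0,0,0,0],[0,17,0,0,0,0,0]]' 
python3 -m crank '[[0,0.5,0,0,0,0,0],[0,1,0,0,0,0,0],[0,1.5,0,0,0,0,0],[0,2,0,0,0,0,0],[0,2.5,0,0,0,0,0],[0,3,0,0,0,0,0],[0,3.5,0,0,0,0,0],[0,4,0,0,0,0,0]]' 
python3 - <<'E'
from h import *
st()
E
```

```text
clock: 12.35
eef_pos: [497.2, 69.8, 65.6]
eef_rot: [3.141, 0.0, 1.634]
wrist_force: [-1.0, -1.6, 0.4]
finger_gap: 14.0
finger_force: 20.0
clock: 13.15
eef_pos: [496.9, 73.7, 65.6]
eef_rot: [3.141, 0.0, 1.634]
wrist_force: [-0.8, -2.5, 1.3]
finger_gap: 13.8
finger_force: 20.0
13.15 [496.9  73.7  65.6] [3.1415 0.     1.6338] F [-0.78 -2.48  1.33] M [-0.334  0.2    0.099] gap 13.8 20.003502666950226
```

```bash

for i in 1; do python3 -m crank '[[0,0.3,0,0,0,0,0],[0,0.6,0,0,0,0,0],[0,0.9,0,0,0,0,0],[0,1.2,0,0,0,0,0],[0,1.5,0,0,0,0,0],[0,1.5,0,0,0,0,0]]' | grep -E 'eef_pos|wrist'; done
python3 -m crank '[[0,0.3,0,0,0,0,0],[0,0.6,0,0,0,0,0],[0,0.9,0,0,0,0,0],[0,1.0,0,0,0,0,0],[0,1.0,0,0,0,0,0]]'| grep -E 'eef_pos|wrist'
```

```text
eef_pos: [496.8, 75.2, 65.5]
wrist_force: [-0.7, -2.2, 1.8]
eef_pos: [496.7, 76.1, 65.6]
wrist_force: [-0.1, -0.3, 1.4]
```

```bash

python3 -m crank '[[0,0.4,0,0,0,0,0],[0,0.8,0,0,0,0,0],[0,1.2,0,0,0,0,0],[0,1.6,0,0,0,0,0],[0,2.0,0,0,0,0,0],[0,2,0,0,0,0,0]]' | grep -E 'eef_pos|wrist'
python3 -m crank '[[0,0.3,0,0,0,0,0],[0,0.6,0,0,0,0,0],[0,0.9,0,0,0,0,0],[0,1.0,0,0,0,0,0],[0,1.0,0,0,0,0,0]]'| grep -E 'eef_pos|wrist'
```

```text
eef_pos: [496.6, 78.2, 65.6]
wrist_force: [-0.1, -0.9, 1.4]
eef_pos: [496.5, 79.1, 65.6]
wrist_force: [0.2, -1.1, 1.4]
```

```bash

python3 -m crank '[[0,0.4,0,0,0,0,0],[0,0.8,0,0,0,0,0],[0,1.2,0,0,0,0,0],[0,1.6,0,0,0,0,0],[0,2.0,0,0,0,0,0],[0,2,0,0,0,0,0]]' | grep -E 'eef_pos|wrist'
python3 -m crank '[[0,0.3,0,0,0,0,0],[0,0.6,0,0,0,0,0],[0,0.9,0,0,0,0,0],[0,1.0,0,0,0,0,0],[0,1.0,0,0,0,0,0]]'| grep -E 'eef_pos|wrist'
```

```text
eef_pos: [496.4, 81.2, 65.5]
wrist_force: [-0.4, -1.1, 3.0]
eef_pos: [496.4, 82.1, 65.6]
wrist_force: [0.1, -2.7, 1.6]
```

```bash

python3 -m crank '[[0,0.3,0,0,0,0,0],[0,0.6,0,0,0,0,0],[0,0.9,0,0,0,0,0],[0,1.0,0,0,0,0,0],[0,1.0,0,0,0,0,0]]'| grep -E 'eef_pos|wrist'
```

```text
eef_pos: [496.3, 83.0, 65.6]
wrist_force: [-0.6, -4.3, 1.9]
```

```bash

python3 -m crank '[[0,0.3,0,0,0,0,0],[0,0.6,0,0,0,0,0],[0,0.9,0,0,0,0,0],[0,1.0,0,0,0,0,0],[0,1.0,0,0,0,0,0]]'| grep -E 'eef_pos|wrist'
```

```text
eef_pos: [496.2, 83.8, 65.6]
wrist_force: [-1.1, -6.3, 3.8]
```

```bash

python3 -m crank '[[0,0.3,0,0,0,0,0],[0,0.6,0,0,0,0,0],[0,0.9,0,0,0,0,0],[0,1.2,0,0,0,0,0],[0,1.2,0,0,0,0,0]]'| grep -E 'eef_pos|wrist'
```

```text
eef_pos: [496.2, 84.8, 65.6]
wrist_force: [-0.9, -9.9, 2.8]
```

```bash

python3 -m crank '[[0,0,0,0,0,0,0],[0,0,0,0,0,0,0],[0,0,0,0,0,0,0],[0,0,0,0,0,0,0],[0,0,0,0,0,0,0],[0,0,0,0,0,0,0]]'| grep -E 'eef_pos|wrist'
python3 -m crank '[[0,0,0,0,0,0,0],[0,0,0,0,0,0,0],[0,0,0,0,0,0,0],[0,0,0,0,0,0,0],[0,0,0,0,0,0,0],[0,0,0,0,0,0,0]]'| grep -E 'eef_pos|wrist'
```

```text
eef_pos: [496.2, 84.7, 65.6]
wrist_force: [-1.1, -8.8, 3.4]
eef_pos: [496.2, 84.8, 65.6]
wrist_force: [-1.5, -8.6, 2.0]
```

It held about 9 N for 1.2 s. Now I'll ease off slowly.

```bash

python3 -m crank '[[0,-0.4,0,0,0,0,0],[0,-0.8,0,0,0,0,0],[0,-1.2,0,0,0,0,0],[0,-1.6,0,0,0,0,0],[0,-2,0,0,0,0,0],[0,-2.4,0,0,0,0,0],[0,-2.8,0,0,0,0,0],[0,-3.2,0,0,0,0,0],[0,-3.6,0,0,0,0,0],[0,-4,0,0,0,0,0]]'| grep -E 'eef_pos|wrist'
python3 -m crank '[[0,-0.2,0,0,0,0,0],[0,-0.2,0,0,0,0,0],[0,-0.2,0,0,0,0,0],[0,-0.2,0,0,0,0,0]]'| grep -E 'eef_pos|wrist'
```

```text
eef_pos: [496.4, 81.5, 65.5]
wrist_force: [0.2, 2.1, 1.9]
eef_pos: [496.4, 81.1, 65.5]
wrist_force: [-0.0, 1.2, 1.7]
```

```bash

python3 -m crank '[[17,0,0,0,0,0,0],[20,0,0,0,0,0,0],[25,0,0,0,0,0,0],[35,0,0,0,0,0,0],[50,0,0,0,0,0,0],[50,0,0,0,0,0,0],[50,0,0,0,0,0,0]]'
python3 -m crank '[[50,0,0,-5,0,0,0],[50,0,0,-20,0,0,0],[50,0,0,-45,0,0,0],[50,0,0,-75,0,0,0],[50,0,0,-105,0,0,0],[50,0,0,-125,0,0,0],[50,0,0,-130,0,0,0],[50,0,0,-130,0,0,0]]'
python3 - <<'E'
from h import *
st()
p,d=shot('wrist');cv2.imwrite('pics/w5.png',p[:,:,::-1])
E
```

```text
clock: 21.25
eef_pos: [496.4, 81.1, 65.6]
eef_rot: [3.142, -0.0, 1.634]
wrist_force: [0.2, -0.2, -0.4]
finger_gap: 46.9
finger_force: 0.0
clock: 22.05
eef_pos: [496.5, 81.1, 195.8]
eef_rot: [3.141, -0.0, 1.634]
wrist_force: [0.1, -0.3, 0.2]
finger_gap: 47.0
finger_force: 0.0
22.05 [496.5  81.1 195.8] [ 3.1407 -0.      1.6338] F [ 0.07 -0.29  0.24] M [-0.03   0.088  0.013] gap 47.0 0.0
```

View pics/w5.png

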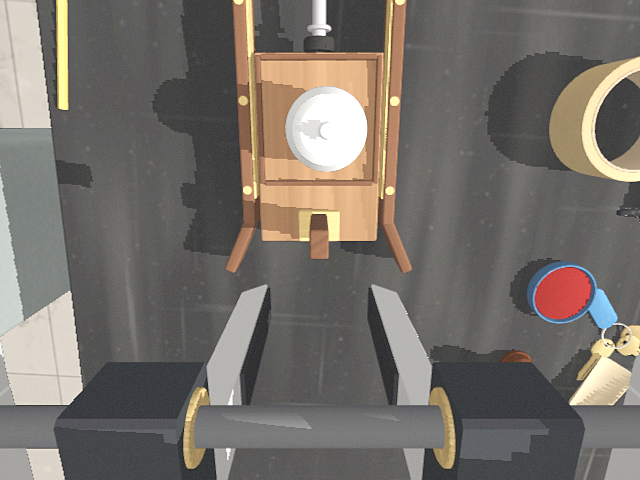

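The caddy stands straight and central in the bay. Its front rim, at (318,55), is up against the buffer, the jar at (326,129) is upright, and the gripper is clear. I'm handing in.

```bash
python3 -c "
from cell import manip
print(manip.sign_off())"
```

```text
the job is handed in; nothing more can be done
None
```

The caddy is parked nose first and central in the bay, after being pressed on the buffer at about 9 N for 1.2 s, eased off and let go with the jar upright; the job is handed in, but no verdict came back.

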